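# Set the airflow iris and drop the clamp jaw

### The job

Get the bench ready to test a whistle tube: with your fingertips, gently push the upright lever pin on the round airflow iris around its arc until the lever's pointer lies on the one long, broad mark of the scale. Then press the round push button on the steel clamp housing fully down, so that the jaw drops onto the brass tube and stays there, and move clear. Do not pinch the lever or lift anything, and leave the tube and the other things on the bench where they are.

Things in the scene. Friction and masses are not known exactly. Their poses are not given: they have to be found in the camera images.
- iris: Airflow iris: fixed round grey base, 200 mm diameter at the foot, 190 mm above. Origin at the centre of its underside, on the bench; the vertical axis through it is the axis of the lever ring. The base's flat top with the scale plate lies 63 mm above the bench.
- ring (a joint): Turning ring of the iris (aluminium, 92 mm diameter, top 80 mm above the bench) with its radial brass lever. Radians, positive anticlockwise seen from above; 0 when the lever points along the base's -x axis; stops at -1.35 and +1.35; it starts between -1.1 and -0.6 and the mark always lies at least 0.4 further in the positive direction. Dry friction of about 0.12 N m holds it wherever it is left (about 2 N at the pin); it has no spring.
- lever_pin (a point): Centre of the top of the lever's upright round brass pin: 12 mm diameter, 60 mm out from the ring's axis, top 116 mm above the bench. The pin rises from the 10 mm wide flat lever arm, whose top is 76 mm above the bench, so about 40 mm of pin is free to be pushed sideways.
- pointer (a point): Tip of the lever's pointer, 4 mm wide, on the lever's centre line 76 mm out from the ring's axis, 70 mm above the bench.
- mark (a point): Point on the centre line of the scale's long mark, 76 mm out from the ring's axis, 63 mm above the bench. The long mark is a dark radial bar 5 mm wide, running from under the lever (53 mm) to 92 mm from the axis; the other marks are short thin ticks every 0.2 rad near the rim. The white scale plate is fixed, but turned differently each time.
- button_top (a point): Centre of the top of the round push button (30 mm diameter) on the clamp housing; 86 mm above the bench when up. Its collar is 42 mm in diameter, 72 mm above the bench.
- button (a joint): Push button, metres pressed: 0 up, 0.008 fully down. Vertical travel; takes about 3 N to move and stays wherever it is pushed (it latches, no return spring). It carries the jaw down with it, 1.5 times as far.
- jaw_pad (a point): Centre of the underside of the clamp jaw's rubber pad, above the tube; 100 mm above the bench when up, 12 mm lower when the button is fully down.
- housing: Fixed steel clamp housing, 130 x 180 mm, flat top 66 mm above the bench. Origin at the centre of its underside. The button is 40 mm from the centre along its -x; the tube lies along its y, 15 mm from the centre along +x; the jaw post, highest point 122 mm above the bench, is at 52 mm along +x.
- tube: Loose brass whistle tube, 14 mm diameter, 200 mm long along its y, lying in two wooden cradles on the housing. Origin at the middle of its underside. Leave it.
- wedge: Loose ebony windway wedge, 60 x 13 x 9 mm, lying between the iris and the housing on the robot's side. Leave it.
- calipers: Loose chrome calipers, 200 mm long along their y, flat on the bench beyond the work. Leave them.
- file: Loose file with a wooden handle, about 165 mm long. Leave it.
- oil_bottle: Loose amber oil bottle, 40 mm diameter, 85 mm tall. Leave it.
- plug_block: Loose wooden block, 55 x 40 x 30 mm. Leave it.
- mallet: Loose hammer with a wooden handle, 200 mm long. Leave it.
Mind the look-alikes: they are no part of the job. What is shaped like the iris but green is not meant.

How it is judged:
On the way, in this order (a step that is already met when the one before it is completed fails the run):
1. the pointer rests on the long mark (horizontal distance between pointer and mark below 0.004 m and velocity of joint ring between -0.05 and 0.05 rad/s), for 0.3 s.
2. the button is pressed fully down and the jaw has dropped (value of joint button above 0.0065 m), for 0.1 s.
At the end, for the whole second after the job is handed in: The pointer tip is within 4 mm (horizontally) of the long mark's centre-line point, the button is down by more than 6.5 of its 8 mm with the jaw lowered at least 9 mm, the tube has moved less than 10 mm and every other loose thing less than 15 mm (horizontal distance between pointer and mark below 0.004 m and value of joint button above 0.0065 m and distance of jaw_pad from where it was at the start of the episode above 0.009 m and distance of tube from where it was at the start of the episode below 0.01 m and linear speed of tube below 0.02 m/s and distance of each of wedge, calipers, file, oil_bottle, plug_block, mallet from where it was at the start of the episode below 0.015 m); the robot touches nothing.
It fails at once if the button is pressed while the pointer is off the mark (more than 8 mm) (value of joint button above 0.003 m and not (horizontal distance between pointer and mark below 0.008 m)).
It fails at once if the lever is pinched or forced (more than 20 N between fingers and ring) (contact force between the fingers and ring above 20 N).
It fails at once if the whistle tube is lifted or shifted by more than 10 mm (distance of tube from where it was at the start of the episode above 0.01 m).
It fails at once if another loose thing is shifted or lifted by more than 15 mm (distance of any of wedge, calipers, file, oil_bottle, plug_block, mallet from where it was at the start of the episode above 0.015 m).
It also fails if it takes over 48 s, if anything falls off the work surface, if the arm or the gripper's body presses on something with over 40 N, if the wrist force passes 120 N, or if a joint passes its speed limit or range.

### The arm

A 6-joint arm with a two-finger parallel gripper is mounted at the origin on the work surface. World frame = base frame: x ahead of the robot, y to its left, z up, the work surface at z = 0. Lengths are in m, angles in rad, forces in N, time in s.
With the tool pointing down it reaches from about 0.25 to 0.725 m from the base axis. Payload 4 kg.
Tool frame: the origin (TCP) lies at the very end of the fingers, on their centre line; the grasp point (between the pads) lies 19 mm behind it (bot.pinch_z is the distance from the TCP to the grasp point, in m); z points along the fingers, x is the direction in which the jaws open and shut, and the axes are right-handed (so a half turn about z gives the same grasp; the last joint's range is limited). The gripper opens to 85 mm and grips with 20 to 120 N. Pads are 22 mm wide; open, the fingers measure 114 mm over their backs; the gripper's body (76 mm by 85 mm) begins 54 mm behind the grasp point. The pads swing forward as they close: fully open they stand 13 mm farther back than shut.
Start: joints at [-1.339, 0.241, 0.005, 1.335, 0, 1.571], TCP at [0.115, -0.487, 0.231] pointing down, gripper open.
Joint ranges: [-2.72, 2.72], [-1.05, 1.87], [-1.09, 1.28], [-1.99, 2.15], [-1.42, 1.44], [-3.14, 3.14]. Speed limits (rad/s): [2.79, 2.79, 3.14, 3.14, 3.14, 3.14].

### API

Orientations are given as a unit quaternion [x, y, z, w].
In Python, from workcell import bot gives the robot as it stands. The module is installed in compiled form; this text tells all that it offers.
- The arm moves only by the shell command python3 -m inch 'ROWS'. ROWS is JSON, a list of rows, each a list of 7 numbers: the shift along the tool's x, y, z scaled (see below), then the turn, a rotation vector about the tool's x, y, z scaled (see below), then the gripper command: -1 is fully open, 1 is shut, values between are in proportion. In form: [[x, y, z, wx, wy, wz, gripper], ...]. A call has exactly 8 rows; each row shifts and turns the commanded pose from where the row before left it, along the tool's axes as they then stand; what a row does not reach is not made up. The controller multiplies each number of a shift by 2.5 cm and each number of a turn by 180 degrees. A row lasts 1/10 s, in which the tool goes at most 50 mm and 8.59 degrees, less where a joint would pass 70% of its speed; a pose out of reach is approached as far as the arm can. A call with a number of a shift or a turn outside -1 to 1 is refused whole. A call with a gripper value outside its range is refused whole. The fingers move at their own pace and stop on an object; the grip force is fixed at half the most. Time passes only in rows, so rows that do not move let the fingers close, or fill a call up. It gives the time, the measured TCP pose, the force and the opening at its end, in the units of the state.
- bot.get_obs(): the state, without advancing time (a new reading comes with each control period).
- bot.camera(name): name is "scene" or "side" or "wrist"; returns (picture, depth): 420x560x3 uint8, blue, green, red; 420x560 float32, m along the optical axis (not along the pixel's ray), 0 where there is no reading.
- bot.get_calibration(name): a dict with "vfov" (degrees; the focal length in pixels is half the picture's height over the tangent of half this angle, whatever the lens; pixels are square), "cx", "cy" (the principal point, pixels), "R" (3x3) and "t" (3): a world point X has camera coordinates R X + t. Camera axes: x right, y down, z forward; pixel columns grow to the right and rows downward; lengths in m; the calibration is good to about 2 mm. A picture is of the moment at which its call begins: read the wrist's pose just before it. get_calibration takes no time and is no camera call; for the wrist camera it gives the pose at the moment of the call.
- bot.job_done(): hands the job in, once; it reports no verdict.
The state is a dict: "clock": time; "joint_pos": joint angles; "joint_vel": joint speeds; "tau": joint torques, N m; "eef_pos": TCP position; "tool_rot": TCP orientation; "ft_force": force on the tool from outside, world axes, zero at the start; "ft_torque": the same for the moment, N m; "grip_width": finger opening in m.
Only numpy, scipy, OpenCV 4.12 (cv2) and the standard library are available. Lean on these libraries where they do the work, as an engineer would, in place of code of your own. Each camera call takes 0.05 s, during which the arm holds its last target.

## Working session

There is one attempt and no reset: what is moved stays moved. The work goes in short steps, Python scripts to look and compute and a shell command to move; the robot and the scene stay as the last step left them, time stands still between calls to the robot, and variables do not carry over. Pictures are saved under pics/ and viewed, and the job is handed in when it is done.

```bash
mkdir -p pics && python3 - <<'E'
from workcell import bot
import cv2,numpy as np
o=bot.get_obs();print(o['clock'],o['eef_pos'],o['tool_rot'],o['grip_width'])
for n in("scene","side","wrist"):
    c=bot.get_calibration(n);p,d=bot.camera(n)
    cv2.imwrite(f"pics/{n}0.png",p);np.savez(f"{n}0.npz",p=p,d=d,**{k:np.array(v) for k,v in c.items()})
    print(n,c['vfov'],c['cx'],c['cy'],np.round(-np.array(c['R']).T@np.array(c['t']),3))
E
```

```text
0.0 [ 0.11471248 -0.48600614  0.23040254] [ 7.84123845e-01 -6.20603478e-01 -8.28911364e-04 -6.56941579e-04] 0.08543322926838104
scene 46.89292750368571 280.96367617422754 210.28178302930758 [0.998 0.481 1.16 ]
side 46.706733928623535 279.5733309954693 203.56561054297688 [-0.088  0.564  0.91 ]
wrist 58.625845458136126 277.3705064034748 208.26157185415235 [ 0.185 -0.47   0.372]
```

View pics/scene0.png

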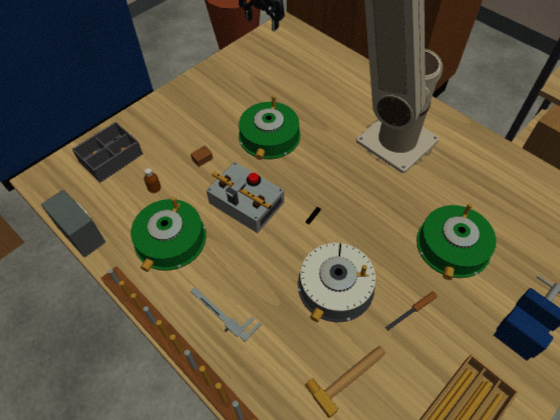

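View pics/side0.png

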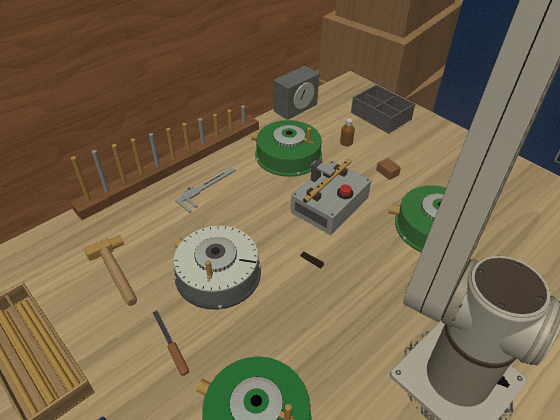

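View pics/wrist0.png

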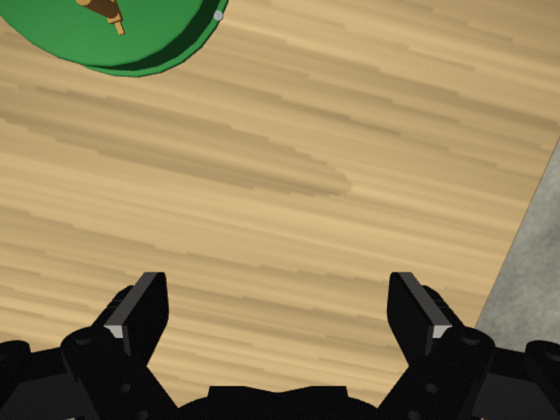

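The real iris (white scale plate) is at about (338,280) in scene and (217,262) in side. The long mark is at about (340,250) in scene and (247,262) in side, and the brass pin at (363,270) in scene and (209,268) in side. The housing with its red button is at (253,180) in scene and (345,191) in side. I'll enlarge both views and measure.

```bash
cat > h.py <<'E'
import numpy as np,cv2
def load(f):
    z=np.load(f);return z
def ray(z,u,v):
    f=z['p'].shape[0]/2/np.tan(np.radians(float(z['vfov']))/2)
    R=z['R'];t=z['t'];C=-R.T@t
    return C,R.T@np.array([(u-float(z['cx']))/f,(v-float(z['cy']))/f,1.])
def onz(z,u,v,h):
    C,d=ray(z,u,v);return C+d*(h-C[2])/d[2]
def two(z1,a,z2,b):
    C1,d1=ray(z1,*a);C2,d2=ray(z2,*b)
    s=np.linalg.lstsq(np.c_[d1,-d2],C2-C1,rcond=None)[0]
    p,q=C1+s[0]*d1,C2+s[1]*d2
    return (p+q)/2,np.linalg.norm(p-q)
def proj(z,X):
    f=z['p'].shape[0]/2/np.tan(np.radians(float(z['vfov']))/2)
    c=z['R']@np.array(X)+z['t'];return f*c[0]/c[2]+float(z['cx']),f*c[1]/c[2]+float(z['cy'])
E
python3 - <<'E'
from h import *
for n,(u,v) in dict(scene=(338,280),side=(217,262)).items():
    z=load(n+'0.npz');p=z['p']
    cv2.imwrite(f'pics/{n}_c.png',cv2.resize(p[v-55:v+55,u-55:u+55],None,fx=5.4,fy=5.4,interpolation=cv2.INTER_CUBIC))
    hsv=cv2.cvtColor(p,cv2.COLOR_BGR2HSV)
    m=cv2.inRange(hsv,(0,0,150),(179,60,255))
    k,l,s,c=cv2.connectedComponentsWithStats(m)
    for i in range(1,k):
        if s[i,4]>300:print(n,'white',s[i],c[i])
    i=max((i for i in range(1,k) if abs(c[i]-[u,v]).max()<20),key=lambda i:s[i,4])
    cn=max(cv2.findContours((l==i).astype('u1'),cv2.RETR_EXTERNAL,cv2.CHAIN_APPROX_NONE)[0],key=len)
    hull=cv2.convexHull(cn)[:,0]
    P=np.array([onz(z,*q,.063) for q in hull])[:,:2]
    A=np.c_[2*P,np.ones(len(P))];x=np.linalg.lstsq(A,(P**2).sum(1),rcond=None)[0]
    print(n,'centre',x[:2],'r',np.sqrt(x[2]+x[0]**2+x[1]**2))
    r=cv2.inRange(hsv,(0,180,80),(6,255,255))|cv2.inRange(hsv,(174,180,80),(179,255,255))
    k,l,s,c=cv2.connectedComponentsWithStats(r)
    for i in range(1,k):
        if s[i,4]>40:print(n,'red',s[i],c[i],onz(z,*c[i],.084))
    # iris depth-based: print height of ring at centre
E
```

```text
scene white [ 358  121   81   49 1116] [397.84677419 146.28225806]
scene white [ 301  243   75   67 2551] [336.750294   277.58996472]
scene centre [0.51778282 0.19235162] r 0.09266954523101185
scene red [248 173  11   9  72] [253.25  176.875] [ 0.46181442 -0.17092864  0.084     ]
side white [ 174  225   84   66 3425] [214.82394161 258.05868613]
side white [ 472  256   86   93 1279] [523.54652072 312.14229867]
side white [ 391  321  136   99 3667] [451.71338969 385.4286883 ]
side white [ 230  380   52   40 1008] [256.58134921 403.78472222]
side centre [0.5200802  0.19273244] r 0.09370159081538196
side red [340 185  11  11  68] [345.23529412 188.80882353] [ 0.46125181 -0.17096947  0.084     ]
```

View pics/scene_c.png

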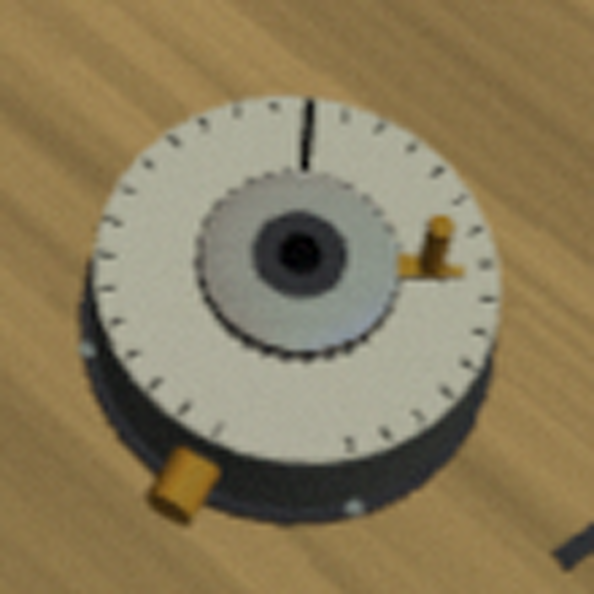

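View pics/side_c.png

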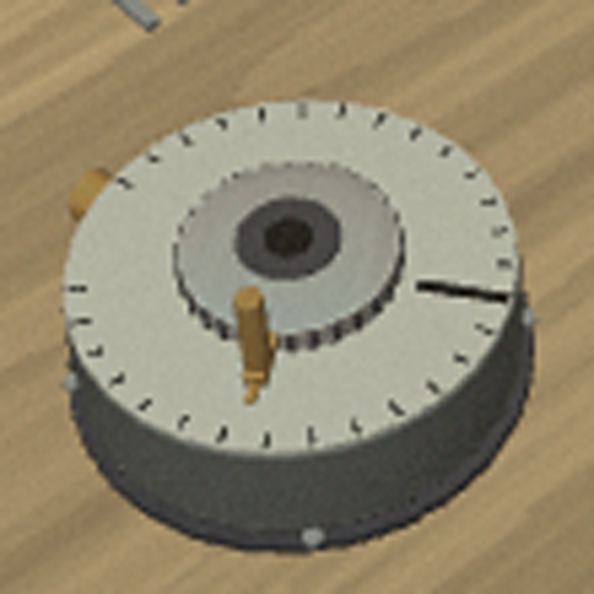

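Scene crop: mark from (305,168) to (310,98), pin top (441,222), pointer tip (462,271). Side crop: mark from (418,286) to (508,297), pin top (248,295), pointer tip (250,400). Next I'll turn these into angles.

```bash
python3 - <<'E'
from h import *
S=load('scene0.npz');D=load('side0.npz')
cs=lambda a,o:(o[0]-55+(a[0]+.5)/5.4-.5,o[1]-55+(a[1]+.5)/5.4-.5)
so=(338,280);do=(217,262)
O=np.array([.519,.1925])
def rep(n,X):
    d=X[:2]-O;print(n,np.round(X,4),'r %.4f ang %.3f'%(np.hypot(*d),np.arctan2(d[1],d[0])))
# refine mark by dark mask principal axis
for n,z,o in(('scene',S,so),('side',D,do)):
    g=cv2.cvtColor(z['p'],cv2.COLOR_BGR2GRAY)
    pts=[];w=[]
    for v in range(o[1]-55,o[1]+55):
        for u in range(o[0]-55,o[0]+55):
            X=onz(z,u,v,.063);d=X[:2]-O;r=np.hypot(*d)
            a0=np.arctan2(d[1],d[0])
            if .060<r<.083:
                pts.append((a0,r));w.append(max(0,110-float(g[v,u])))
    pts=np.array(pts);w=np.array(w)
    h,e=np.histogram(pts[:,0],40,(-np.pi,np.pi),weights=w);print(n,[(round(e[i]+.08,2),int(h[i])) for i in np.argsort(-h)[:5]])
    k=e[np.argmax(h)]+.08
    s=abs(np.angle(np.exp(1j*(pts[:,0]-k))))<.25
    a=np.angle((w[s]*np.exp(1j*pts[s,0])).sum());print(n,'mark angle',a)
for n,a in(('in',(305,168)),('out',(310,98))):rep('scene mark '+n,onz(S,*cs(a,so),.063))
for n,a in(('in',(418,286)),('out',(508,297))):rep('side mark '+n,onz(D,*cs(a,do),.063))
rep('scene pin',onz(S,*cs((441,222),so),.116));rep('side pin',onz(D,*cs((248,295),do),.116))
rep('scene ptr',onz(S,*cs((460,271),so),.070));rep('side ptr',onz(D,*cs((250,398),do),.070))
print(two(S,cs((441,222),so),D,cs((248,295),do)))
# obstacles rough
for n,a in(('mallet end',(383,350)),('mallet hd',(322,398)),('fileh',(432,297)),('filet',(388,327)),('wedge',(314,215)),('greenR',(460,232)),('greenpinR',(467,210)),('green top',(271,118))):
    print(n,np.round(onz(S,*a,.02 if 'g' not in n[:1] else .063),3))
E
```

```text
scene [(np.float64(2.44), 761), (np.float64(2.59), 716), (np.float64(-2.43), 535), (np.float64(-2.59), 300), (np.float64(2.28), 222)]
scene mark angle 2.486641441337956
side [(np.float64(-2.43), 1113), (np.float64(-2.59), 166), (np.float64(2.91), 12), (np.float64(2.28), 11), (np.float64(2.12), 7)]
side mark angle -2.493325229734401
scene mark in [0.4743 0.16   0.063 ] r 0.0553 ang -2.513
scene mark out [0.4435 0.1366 0.063 ] r 0.0939 ang -2.504
side mark in [0.4762 0.1609 0.063 ] r 0.0532 ang -2.506
side mark out [0.447 0.137 0.063] r 0.0909 ang -2.486
scene pin [0.478  0.2368 0.116 ] r 0.0603 ang 2.318
side pin [0.4812 0.2376 0.116 ] r 0.0589 ang 2.269
scene ptr [0.4687 0.2483 0.07  ] r 0.0751 ang 2.305
side ptr [0.4717 0.2489 0.07  ] r 0.0736 ang 2.269
(array([0.47941522, 0.23795629, 0.11848364]), np.float64(0.0012268732869240883))
mallet end [0.574 0.388 0.02 ]
mallet hd [0.756 0.357 0.02 ]
fileh [0.38  0.393 0.02 ]
filet [0.52  0.362 0.02 ]
wedge [0.404 0.012 0.02 ]
greenR [0.198 0.342 0.063]
greenpinR [0.124 0.317 0.063]
green top [ 0.251 -0.313  0.063]
```

Results so far:
- Iris axis (0.519, 0.1925). The two views agree to 2 mm, and the fitted radius of 93 mm matches.
- Pin at about 2.29 rad with a radius of about 60 mm, as specified. Mark at about -2.50 rad, so the ring must turn about +1.49 rad.
- Button at (0.4615, -0.171).

Plan: with the fingers shut, push the pin with the camera-side face (-y of the tool), turning the tool along with the ring. First I'll turn the wrist by about 208° and close the fingers.

```bash
python3 -m inch '[[0,0,0,0,0,-0.047,1],[0,0,0,0,0,-0.047,1],[0,0,0,0,0,-0.047,1],[0,0,0,0,0,-0.047,1],[0,0,0,0,0,-0.047,1],[0,0,0,0,0,-0.047,1],[0,0,0,0,0,-0.047,1],[0,0,0,0,0,-0.047,1]]'
python3 -c "
from workcell import bot
print(bot.get_obs()['joint_pos'])"
```

```text
clock: 0.95
eef_pos: [0.1148, -0.4864, 0.2309]
tool_rot: [0.997, -0.076, -0.0, -0.0]
ft_force: [-0.5, 0.2, 0.6]
grip_width: 0.0002
[-1.33899542e+00  2.40991329e-01  4.43569594e-03  1.33520005e+00
 -1.98006804e-05  3.83473368e-01]
```

```bash
python3 -m inch '[[0,0,0,0,0,-0.047,1],[0,0,0,0,0,-0.047,1],[0,0,0,0,0,-0.047,1],[0,0,0,0,0,-0.047,1],[0,0,0,0,0,-0.047,1],[0,0,0,0,0,-0.047,1],[0,0,0,0,0,-0.047,1],[0,0,0,0,0,-0.047,1]]'
python3 -m inch '[[0,0,0,0,0,-0.047,1],[0,0,0,0,0,-0.047,1],[0,0,0,0,0,-0.047,1],[0,0,0,0,0,-0.047,1],[0,0,0,0,0,-0.047,1],[0,0,0,0,0,-0.047,1],[0,0,0,0,0,-0.047,1],[0,0,0,0,0,-0.047,1]]'
cat > st.py <<'E'
from workcell import bot
import numpy as np,sys
from scipy.spatial.transform import Rotation as Ro
o=bot.get_obs();R=Ro.from_quat(o['tool_rot']).as_matrix();p=np.array(o['eef_pos'])
print('t %.2f'%o['clock'],'p',np.round(p,4),'yaw_y %.4f'%np.arctan2(R[1,1],R[0,1]),'zdir',np.round(R[:,2],3),'q6 %.2f'%o['joint_pos'][5],'F',np.round(o['ft_force'],1))
if len(sys.argv)>3:
    T=np.array([float(a) for a in sys.argv[1:4]])
    print('units to target',np.round(R.T@(T-p)/.025,2))
    if len(sys.argv)>4:print('wz units',-np.angle(np.exp(1j*(float(sys.argv[4])-np.arctan2(R[1,1],R[0,1]))))/np.pi)
E
python3 st.py 0.507 0.262 0.22 0.72
```

```text
clock: 1.75
eef_pos: [0.1148, -0.4864, 0.2309]
tool_rot: [0.87, 0.492, 0.0, -0.0]
ft_force: [-0.1, 0.5, -0.3]
grip_width: 0.0
clock: 2.55
eef_pos: [0.1148, -0.4864, 0.2309]
tool_rot: [0.449, 0.894, 0.0, -0.0]
ft_force: [-0.3, -0.6, 0.1]
grip_width: -0.0002
t 2.55 p [ 0.1148 -0.4864  0.2309] yaw_y 0.6401 zdir [-0.     0.001 -1.   ] q6 -1.98 F [-0.3 -0.6  0.1]
units to target [14.64 30.46  0.46]
wz units -0.025445208692114415
```

```bash
python3 -m inch '[[0.45,0.95,0,0,0,0,1],[0.45,0.95,0,0,0,0,1],[0.45,0.95,0,0,0,0,1],[0.45,0.95,0,0,0,0,1],[0.45,0.95,0,0,0,0,1],[0.45,0.95,0,0,0,0,1],[0.45,0.95,0,0,0,0,1],[0.45,0.95,0,0,0,0,1]]'
python3 -m inch '[[0.45,0.95,0,0,0,0,1],[0.45,0.95,0,0,0,0,1],[0.45,0.95,0,0,0,0,1],[0.45,0.95,0,0,0,0,1],[0.45,0.95,0,0,0,0,1],[0.45,0.95,0,0,0,0,1],[0.45,0.95,0,0,0,0,1],[0.45,0.95,0,0,0,0,1]]'
python3 -m inch '[[0.45,0.95,0,0,0,0,1],[0.45,0.95,0,0,0,0,1],[0.45,0.95,0,0,0,0,1],[0.45,0.95,0,0,0,0,1],[0.45,0.95,0,0,0,0,1],[0.45,0.95,0,0,0,0,1],[0.45,0.95,0,0,0,0,1],[0,0,0,0,0,-0.025,1]]'
python3 st.py 0.507 0.262 0.22 0.72
```

```text
clock: 3.35
eef_pos: [0.2148, -0.3004, 0.2311]
tool_rot: [0.452, 0.892, 0.0, -0.0]
ft_force: [0.4, -0.2, -0.3]
grip_width: -0.0001
clock: 4.15
eef_pos: [0.3146, -0.1154, 0.2312]
tool_rot: [0.451, 0.892, -0.0, -0.0]
ft_force: [0.1, -0.7, 0.4]
grip_width: -0.0004
clock: 4.95
eef_pos: [0.4029, 0.0476, 0.231]
tool_rot: [0.414, 0.91, 0.0, -0.0]
ft_force: [0.1, 0.2, -0.1]
grip_width: -0.0001
t 4.95 p [0.4029 0.0476 0.231 ] yaw_y 0.7179 zdir [ 0.     0.001 -1.   ] q6 -0.60 F [ 0.1  0.2 -0.1]
units to target [3.72 8.78 0.45]
wz units -0.0006563710713958674
```

```bash
python3 -m inch '[[0.47,1,0,0,0,0,1],[0.47,1,0,0,0,0,1],[0.47,1,0,0,0,0,1],[0.47,1,0,0,0,0,1],[0.47,1,0,0,0,0,1],[0.47,1,0,0,0,0,1],[0.47,1,0,0,0,0,1],[0.43,1,0,0,0,0,1]]'
python3 - <<'E'
from workcell import bot
import cv2,numpy as np
n="wrist";c=bot.get_calibration(n);p,d=bot.camera(n)
cv2.imwrite("pics/wrist1.png",p);np.savez("wrist1.npz",p=p,d=d,**{k:np.array(v) for k,v in c.items()})
E
python3 st.py 0.507 0.262 0.092 0.72
```

```text
clock: 5.75
eef_pos: [0.4924, 0.2476, 0.2309]
tool_rot: [0.416, 0.909, -0.0, -0.0]
ft_force: [0.8, -0.7, -0.1]
grip_width: 0.0001
t 5.80 p [0.4941 0.2511 0.2304] yaw_y 0.7152 zdir [ 0.001  0.003 -1.   ] q6 -0.25 F [2.8 3.3 1. ]
units to target [-0.02  0.66  5.54]
wz units -0.0015369021477574015
```

View pics/wrist1.png

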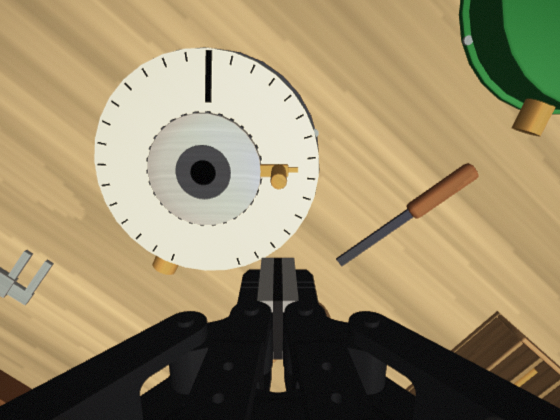

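The wrist view shows the whole scale: mark (208,50) to (208,102), pointer tip (298,170), pin top (278,182), plate centre about (207,158). The shut fingertips at (278,262) line up with the pin. I'll measure from this closer view.

```bash
cat > w.py <<'E'
from h import *
import sys
def measure(f,verbose=1):
    z=load(f);p=z['p'];hsv=cv2.cvtColor(p,cv2.COLOR_BGR2HSV)
    m=cv2.inRange(hsv,(0,0,150),(179,50,255))
    k,l,s,c=cv2.connectedComponentsWithStats(m);i=1+np.argmax(s[1:,4])
    cn=max(cv2.findContours((l==i).astype('u1'),cv2.RETR_EXTERNAL,cv2.CHAIN_APPROX_NONE)[0],key=len)
    P=np.array([onz(z,*q,.063)[:2] for q in cv2.convexHull(cn)[:,0]])
    x=np.linalg.lstsq(np.c_[2*P,np.ones(len(P))],(P**2).sum(1),rcond=None)[0];O=x[:2]
    print('plate centre',O,'r',np.sqrt(x[2]+O@O))
    vv,uu=np.mgrid[0:420,0:560]
    def band(h,r0,r1,mask):
        C,_=ray(z,0,0);v,u=np.nonzero(mask)
        X=np.array([onz(z,a,b,h)[:2] for a,b in zip(u,v)]).reshape(-1,2)-O
        r=np.hypot(*X.T);s=(r>r0)&(r<r1);return X[s],r[s]
    g=cv2.cvtColor(p,cv2.COLOR_BGR2GRAY)
    near=cv2.dilate((cv2.drawContours(np.zeros_like(g),[cv2.convexHull(cn)],-1,255,-1)),None)
    X,r=band(.063,.060,.080,(g<90)&(near>0)&(hsv[...,1]<110));a=np.arctan2(X[:,1],X[:,0])
    h,e=np.histogram(a,63,(-np.pi,np.pi));k=e[np.argmax(h)]+.05
    s=abs(a-k)<.15;print('mark ang %.4f n %d'%(np.mean(a[s]),s.sum()));mk=np.mean(a[s])
    br=cv2.inRange(hsv,(10,110,80),(30,255,255))
    X,r=band(.070,.069,.0765,(br>0)&(near>0));a=np.arctan2(X[:,1],X[:,0])
    h,e=np.histogram(a,63,(-np.pi,np.pi));print([(round(e[i]+.05,2),h[i]) for i in np.argsort(-h)[:4]])
    pa=np.angle(np.exp(1j*a).mean())
    print('pointer ang %.4f spread %.3f n %d  -> to go %.4f'%(pa,np.std(np.angle(np.exp(1j*(a-pa)))),len(a),(mk-pa)%(2*np.pi)))
    return z,O
if __name__=='__main__':
    z,O=measure(sys.argv[1])
    for q in sys.argv[2:]:
        u,v,h=map(float,q.split(','));X=onz(z,u,v,h);d=X[:2]-O
        print(q,np.round(X,4),'r %.4f ang %.4f'%(np.hypot(*d),np.arctan2(d[1],d[0])))
E
python3 w.py wrist1.npz 278,182,.116 298,170,.070 208,50,.063 208,102,.063 203,173,.08
python3 st.py
```

```text
plate centre [0.51842195 0.19272806] r 0.093676398028566
mark ang -2.4884 n 141
[(np.float64(2.29), np.int64(39)), (np.float64(-3.09), np.int64(0)), (np.float64(-2.89), np.int64(0)), (np.float64(-2.99), np.int64(0))]
pointer ang 2.2904 spread 0.016 n 39  -> to go 1.5044
278,182,.116 [0.4796 0.2377 0.116 ] r 0.0594 ang 2.2826
298,170,.070 [0.4691 0.2503 0.07  ] r 0.0758 ang 2.2797
208,50,.063 [0.4454 0.1371 0.063 ] r 0.0918 ang -2.4902
208,102,.063 [0.4758 0.1606 0.063 ] r 0.0533 ang -2.4964
203,173,.08 [0.5192 0.1931 0.08  ] r 0.0009 ang 0.4856
t 5.80 p [0.4941 0.2511 0.2304] yaw_y 0.7152 zdir [ 0.001  0.003 -1.   ] q6 -0.25 F [2.8 3.3 1. ]
```

```bash
python3 -m inch '[[0,0.4,0.8,0,0,0,1],[0,0,0.8,0,0,0,1],[0,0,0.8,0,0,0,1],[0,0,0.8,0,0,0,1],[0,0,0.8,0,0,0,1],[0,0,0.8,0,0,0,1],[0,0,0,0,0,0,1],[0,0,0,0,0,0,1]]'
python3 st.py 0.507 0.262 0.092 0.716
```

```text
clock: 6.6
eef_pos: [0.4995, 0.2528, 0.1111]
tool_rot: [0.416, 0.909, -0.001, -0.0]
ft_force: [0.7, 0.2, 0.6]
grip_width: 0.0001
t 6.60 p [0.4995 0.2528 0.1111] yaw_y 0.7124 zdir [-0.001 -0.001 -1.   ] q6 -0.24 F [0.7 0.2 0.6]
units to target [0.08 0.47 0.77]
wz units -0.0011332233890057376
```

```bash
python3 -m inch '[[0.08,0.4,0,0,0,0,1],[0,0,0.4,0,0,0,1],[0,0,0.37,0,0,0,1],[0,0,0,0,0,0,1],[0,0,0,0,0,0,1],[0,0,0,0,0,0,1],[0,0,0,0,0,0,1],[0,0,0,0,0,0,1]]'
python3 st.py 0.507 0.262 0.092 0.716
python3 - <<'E'
from workcell import bot
import numpy as np
from scipy.spatial.transform import Rotation as Ro
o=bot.get_obs();R=Ro.from_quat(o['tool_rot']).as_matrix();p=np.array(o['eef_pos'])[:2]
pin=np.array([.5187,.1927])+.06*np.array([np.cos(2.287),np.sin(2.287)])
print('pin in tool mm',(R[:2,:2].T@(pin-p))*1e3)
# helix rows: pose c = R r - s t ; dtheta
for s in(.017,):
  for dt in(.06,.08,.1):
    th=0
    c=lambda th:np.array([.06*np.cos(th)+s*np.sin(th),.06*np.sin(th)-s*np.cos(th)])
    d=c(dt)-c(0); # at th=0: r=(1,0), t=(0,1); tool y=-t=(0,-1); x=y×z(down)=(-y_y... )
    y=np.array([0,-1.]);x=np.array([-y[1],y[0]]);
    print(dt,'x,y units',d@x/.025,d@y/.025,'wz',-dt/np.pi)
print(R[:2,0],R[:2,1])
E
```

```text
clock: 7.4
eef_pos: [0.5063, 0.2612, 0.0924]
tool_rot: [0.416, 0.909, 0.0, 0.0]
ft_force: [-0.3, -0.0, 0.2]
grip_width: -0.0001
t 7.40 p [0.5063 0.2612 0.0924] yaw_y 0.7124 zdir [ 0.001  0.    -1.   ] q6 -0.24 F [-0.3 -0.   0.2]
units to target [0.01 0.04 0.02]
wz units -0.0011394831289317532
pin in tool mm [  0.07705141 -35.59640696]
0.06 x,y units 0.0364568202505125 -0.14513724839472816 wz -0.01909859317102744
0.08 x,y units 0.0466660870253241 -0.19397010524023323 wz -0.025464790894703257
0.1 x,y units 0.055896719987105214 -0.24299736756332999 wz -0.03183098861837907
[-0.6536672   0.75678212] [0.75678194 0.65366713]
```

```bash
python3 -m inch '[[0,-0.15,0,0,0,0,1],[0,-0.15,0,0,0,0,1],[0,-0.15,0,0,0,0,1],[0,-0.15,0,0,0,0,1],[0,-0.1,0,0,0,0,1],[0,-0.04,0,0,0,0,1],[0,0,0,0,0,0,1],[0,0,0,0,0,0,1]]'
python3 st.py 0.5061 0.262 0.092 0.716
python3 -m inch '[[0.047,-0.194,0,0,0,-0.0255,1],[0.047,-0.194,0,0,0,-0.0255,1],[0.047,-0.194,0,0,0,-0.0255,1],[0.047,-0.194,0,0,0,-0.0255,1],[0.047,-0.194,0,0,0,-0.0255,1],[0,0,0,0,0,0,1],[0,0,0,0,0,0,1],[0,0,0,0,0,0,1]]'
python3 st.py
python3 - <<'E'
from workcell import bot
import cv2,numpy as np
n="wrist";c=bot.get_calibration(n);p,d=bot.camera(n)
cv2.imwrite("pics/wrist2.png",p);np.savez("wrist2.npz",p=p,d=d,**{k:np.array(v) for k,v in c.items()})
E
```

```text
clock: 8.2
eef_pos: [0.4923, 0.2492, 0.0922]
tool_rot: [0.416, 0.909, 0.0, 0.0]
ft_force: [0.6, 0.6, 0.8]
grip_width: -0.0001
t 8.20 p [0.4923 0.2492 0.0922] yaw_y 0.7126 zdir [ 0.  0. -1.] q6 -0.24 F [0.6 0.6 0.8]
units to target [0.03 0.75 0.01]
wz units -0.0010945672961629308
clock: 9.0
eef_pos: [0.472, 0.2342, 0.092]
tool_rot: [0.227, 0.974, -0.0, -0.0]
ft_force: [0.8, 0.0, -0.0]
grip_width: -0.0
t 9.00 p [0.472  0.2342 0.092 ] yaw_y 1.1119 zdir [-0.001 -0.    -1.   ] q6 -0.65 F [ 0.8  0.  -0. ]
```

View pics/wrist2.png

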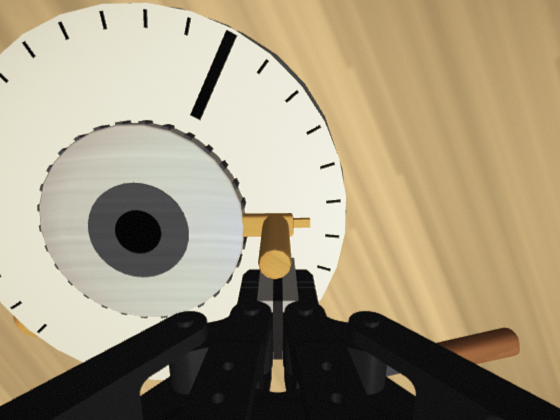

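The pin at (275,265) sits centred on the fingertips, and the pointer is at (305,222). The lever follows, with the mark ahead at (235,35) to (197,115). The plate is clipped here, so I'll measure with the known axis.

```bash
cat > w2.py <<'E'
from h import *
import sys
z=load(sys.argv[1]);O=np.array([.5187,.1927]);p=z['p'];hsv=cv2.cvtColor(p,cv2.COLOR_BGR2HSV);g=cv2.cvtColor(p,cv2.COLOR_BGR2GRAY)
def ang(mask,h,r0,r1,lo,hi):
    v,u=np.nonzero(mask);X=np.array([onz(z,a,b,h)[:2] for a,b in zip(u,v)])-O
    r=np.hypot(*X.T);a=np.arctan2(X[:,1],X[:,0])%(2*np.pi);s=(r>r0)&(r<r1)&(a>lo)&(a<hi)
    return np.median(a[s]),a[s].std(),s.sum()
mk=ang((g<90)&(hsv[...,1]<110),.063,.062,.082,3.65,3.95)
pt=ang(cv2.inRange(hsv,(10,110,80),(30,255,255))>0,.070,.0695,.0765,2.2,4.0)
print('mark',np.round(mk,4),'pointer',np.round(pt,4),'to go',mk[0]-pt[0])
E
python3 w2.py wrist2.npz; python3 st.py
```

```text
mark [3.7878e+00 1.9100e-02 5.0000e+02] pointer [2.6921e+00 1.2660e-01 1.5200e+02] to go 1.0957214332309753
t 9.05 p [0.472  0.2343 0.0919] yaw_y 1.1122 zdir [-0.001 -0.    -1.   ] q6 -0.65 F [ 0.4 -0.  -0.1]
```

```bash
python3 -m inch '[[0.047,-0.194,0,0,0,-0.0255,1],[0.047,-0.194,0,0,0,-0.0255,1],[0.047,-0.194,0,0,0,-0.0255,1],[0.047,-0.194,0,0,0,-0.0255,1],[0.047,-0.194,0,0,0,-0.0255,1],[0.047,-0.194,0,0,0,-0.0255,1],[0,0,0,0,0,0,1],[0,0,0,0,0,0,1]]'
python3 -m inch '[[0.047,-0.194,0,0,0,-0.0255,1],[0.047,-0.194,0,0,0,-0.0255,1],[0.047,-0.194,0,0,0,-0.0255,1],[0.047,-0.194,0,0,0,-0.0255,1],[0.047,-0.194,0,0,0,-0.0255,1],[0,0,0,0,0,0,1],[0,0,0,0,0,0,1],[0,0,0,0,0,0,1]]'
python3 - <<'E'
from workcell import bot
import cv2,numpy as np
n="wrist";c=bot.get_calibration(n);p,d=bot.camera(n)
cv2.imwrite("pics/wrist3.png",p);np.savez("wrist3.npz",p=p,d=d,**{k:np.array(v) for k,v in c.items()})
E
python3 w2.py wrist3.npz; python3 st.py
```

```text
clock: 9.85
eef_pos: [0.4581, 0.2082, 0.092]
tool_rot: [-0.01, 1.0, -0.0, -0.0]
ft_force: [-0.6, -0.8, 0.3]
grip_width: 0.0004
clock: 10.65
eef_pos: [0.4567, 0.1835, 0.092]
tool_rot: [-0.209, 0.978, -0.0, -0.0]
ft_force: [0.5, -0.3, 0.2]
grip_width: -0.0001
mark [3.7907e+00 1.8500e-02 4.0700e+02] pointer [3.5455e+00 1.4940e-01 1.7500e+02] to go 0.24518210908642235
t 10.70 p [0.4567 0.1834 0.092 ] yaw_y 1.9931 zdir [-0. -0. -1.] q6 -1.61 F [0.7 1.1 0.4]
```

View pics/wrist3.png

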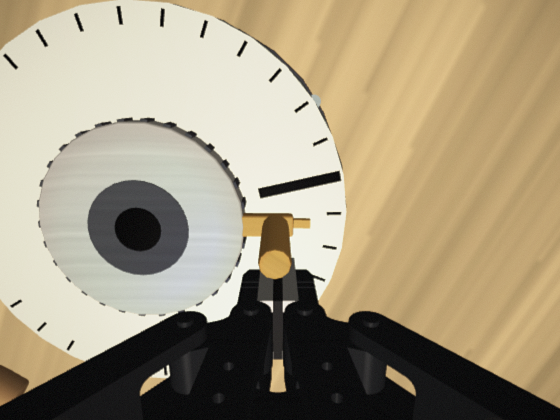

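The pointer estimate is skewed by the pin's side (spread 0.15 rad), so I'll restrict it to the tip at (300–310, 222).

```bash
cat > w3.py <<'E'
from h import *
import sys
f=sys.argv[1];u0,u1,v0,v1=map(int,sys.argv[2:6])
z=load(f);O=np.array([.5187,.1927]);p=z['p'];hsv=cv2.cvtColor(p,cv2.COLOR_BGR2HSV)
m=cv2.inRange(hsv,(10,110,80),(30,255,255));v,u=np.nonzero(m)
s=(u>=u0)&(u<=u1)&(v>=v0)&(v<=v1);u,v=u[s],v[s]
X=np.array([onz(z,a,b,.070)[:2] for a,b in zip(u,v)])-O
a=np.arctan2(X[:,1],X[:,0])%(2*np.pi);r=np.hypot(*X.T)
print('pointer',a.mean().round(4),a.std().round(4),len(a),'r',r.min().round(4),r.max().round(4))
E
python3 w3.py wrist2.npz 298 312 212 232; python3 w3.py wrist3.npz 298 312 212 232
```

```text
pointer 2.6985 0.0172 107 r 0.0705 0.0756
pointer 3.5588 0.0171 107 r 0.0707 0.0758
```

```bash
python3 -m inch '[[0.031,-0.121,0,0,0,-0.0159,1],[0.031,-0.121,0,0,0,-0.0159,1],[0.031,-0.121,0,0,0,-0.0159,1],[0.025,-0.097,0,0,0,-0.0127,1],[0,0,0,0,0,0,1],[0,0,0,0,0,0,1],[0,0,0,0,0,0,1],[0,0,0,0,0,0,1]]'
python3 - <<'E'
from workcell import bot
import cv2,numpy as np
for n in("wrist","scene","side"):
    c=bot.get_calibration(n);p,d=bot.camera(n)
    cv2.imwrite(f"pics/{n}4.png",p);np.savez(f"{n}4.npz",p=p,d=d,**{k:np.array(v) for k,v in c.items()})
E
python3 w2.py wrist4.npz;python3 w3.py wrist4.npz 298 312 212 232; python3 st.py
```

```text
clock: 11.5
eef_pos: [0.4593, 0.1721, 0.092]
tool_rot: [-0.302, 0.953, 0.0, -0.0]
ft_force: [-0.9, 0.7, 0.8]
grip_width: -0.0003
mark [3.7958e+00 1.7500e-02 3.2600e+02] pointer [3.7287e+00 1.5600e-01 1.8700e+02] to go 0.06702779654913238
pointer 3.7426 0.0171 107 r 0.0706 0.0758
t 11.65 p [0.4593 0.172  0.092 ] yaw_y 2.1839 zdir [-0.  0. -1.] q6 -1.83 F [-0.2  1.4 -0.8]
```

View pics/wrist4.png

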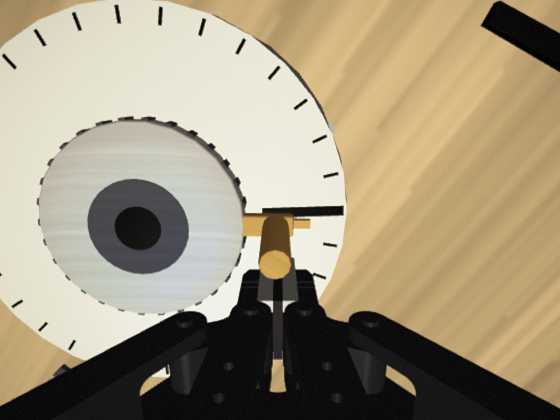

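```bash
cat > w4.py <<'E'
from h import *
import sys
z=load(sys.argv[1]);p=z['p'];hsv=cv2.cvtColor(p,cv2.COLOR_BGR2HSV);g=cv2.cvtColor(p,cv2.COLOR_BGR2GRAY)
print('cam z axis in world',np.round(z['R'][2],3))
m=((g<80)&(hsv[...,1]<150)).astype('u1');m[:195]=0;m[235:]=0;m[:,:296]=0;m[:,350:]=0
k,l,s,c=cv2.connectedComponentsWithStats(m);i=1+np.argmax(s[1:,4]);print('mark blob',s[i],c[i])
v,u=np.nonzero(l==i);M=np.array([onz(z,a,b,.063)[:2] for a,b in zip(u,v)])
b=cv2.inRange(hsv,(10,110,80),(30,255,255));b[:212]=0;b[233:]=0;b[:,:298]=0;b[:,313:]=0
v,u=np.nonzero(b);P=np.array([onz(z,a,c_,.070)[:2] for a,c_ in zip(u,v)]);print('tip px',u.min(),u.max(),v.min(),v.max())
vx,vy,x0,y0=cv2.fitLine(M.astype('f4'),cv2.DIST_L2,0,.0001,.0001)[:,0]
O=np.array([.5187,.1927]);n=np.array([-vy,vx]);d0=np.array([x0,y0])
print('axis off mark line mm',n@(O-d0)*1e3,'pointer off line mm',n@(P.mean(0)-d0)*1e3,'line ang',np.arctan2(vy,vx)%np.pi+np.pi)
vx,vy,x0,y0=cv2.fitLine(P.astype('f4'),cv2.DIST_L2,0,.0001,.0001)[:,0];print('ptr mean ang about O',np.arctan2(*(P.mean(0)-O)[::-1])%(2*np.pi),'mark mean ang',np.arctan2(*(M.mean(0)-O)[::-1])%(2*np.pi))
# ring bore centre at ring top
dk=((g<40)).astype('u1');dk[:,:100]=0;dk[:,180:]=0;dk[:190]=0;dk[265:]=0
k,l,s,c=cv2.connectedComponentsWithStats(dk);i=1+np.argmax(s[1:,4]);print('bore',s[i],c[i],[np.round(onz(z,*c[i],h)[:2],4) for h in(.06,.07,.08)])
E
python3 w4.py wrist4.npz
python3 - <<'E'
from h import *
for n,o in dict(scene=(335,270),side=(225,262)).items():
    p=load(n+'4.npz')['p'];cv2.imwrite(f'pics/{n}4c.png',cv2.resize(p[o[1]-50:o[1]+50,o[0]-50:o[0]+50],None,fx=5.8,fy=5.8,interpolation=cv2.INTER_CUBIC))
E
```

```text
cam z axis in world [-0.165  0.234 -0.958]
mark blob [296 206  47  10 421] [319.10688836 210.76247031]
tip px 298 309 219 227
axis off mark line mm 0.6305974836187551 pointer off line mm 3.576608530776308 line ang 3.7828445
ptr mean ang about O 3.7425731568011225 mark mean ang 3.790620823387737
bore [ 115  207   46   43 1553] [137.32517708 227.81197682] [array([0.5213, 0.2029]), array([0.5201, 0.1976]), array([0.5189, 0.1924])]
```

View pics/side4c.png

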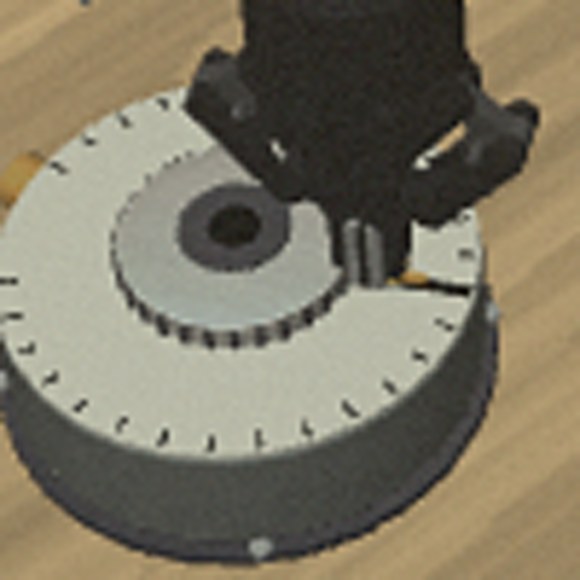

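The pointer is still about 3.6 mm short of the mark line (0.04–0.05 rad). I'll push another ~0.04 rad.

```bash
python3 -m inch '[[0.013,-0.048,0,0,0,-0.0064,1],[0.013,-0.048,0,0,0,-0.0064,1],[0,0,0,0,0,0,1],[0,0,0,0,0,0,1],[0,0,0,0,0,0,1],[0,0,0,0,0,0,1],[0,0,0,0,0,0,1],[0,0,0,0,0,0,1]]'
python3 - <<'E'
from workcell import bot
import cv2,numpy as np
for n in("wrist",):
    c=bot.get_calibration(n);p,d=bot.camera(n)
    cv2.imwrite(f"pics/{n}5.png",p);np.savez(f"{n}5.npz",p=p,d=d,**{k:np.array(v) for k,v in c.items()})
E
python3 w4.py wrist5.npz; python3 st.py
```

```text
clock: 12.45
eef_pos: [0.4605, 0.1695, 0.092]
tool_rot: [-0.321, 0.947, -0.0, -0.0]
ft_force: [-1.4, 0.1, 0.1]
grip_width: -0.0
cam z axis in world [-0.174  0.227 -0.958]
mark blob [296 214  47   9 355] [321.94366197 217.56619718]
tip px 298 310 219 227
axis off mark line mm 4.407164564015939 pointer off line mm 0.832968707559608 line ang 3.7397552
ptr mean ang about O 3.7885557921494546 mark mean ang 3.793225922194083
bore [ 115  207   46   44 1548] [137.62596899 228.54328165] [array([0.5208, 0.203 ]), array([0.5199, 0.1977]), array([0.5189, 0.1924])]
t 12.50 p [0.4605 0.1695 0.0921] yaw_y 2.2241 zdir [ 0. -0. -1.] q6 -1.87 F [-0.9  0.2 -0.3]
```

View pics/wrist5.png

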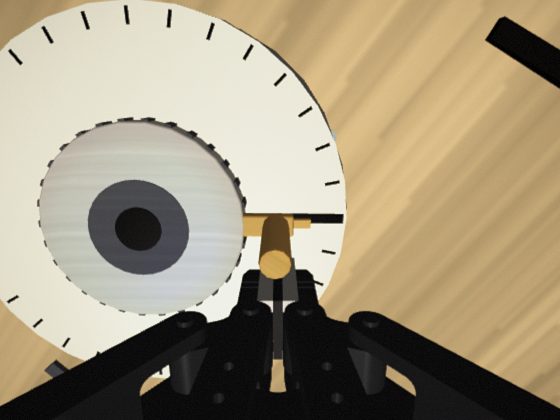

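By ray-casting the pointer is at 3.789 rad and the mark at about 3.788–3.793 rad, so it is on the mark. I'll back straight off (+y), rise and check from above and from the other cameras.

```bash
python3 -m inch '[[0,0.1,0,0,0,0,1],[0,0.3,0,0,0,0,1],[0,0.6,0,0,0,0,1],[0,0.6,-0.5,0,0,0,1],[0,0.4,-1,0,0,0,1],[0,0.2,-1,0,0,0,1],[0,0,-1,0,0,0,1],[0,0,-1,0,0,0,1]]'
python3 -m inch '[[0,0.2,-1,0,0,0,1],[0,0,0,0,0,0,1],[0,0,0,0,0,0,1],[0,0,0,0,0,0,1],[0,0,0,0,0,0,1],[0,0,0,0,0,0,1],[0,0,0,0,0,0,1],[0,0,0,0,0,0,1]]'
python3 - <<'E'
from workcell import bot
import cv2,numpy as np
for n in("wrist","scene","side"):
    c=bot.get_calibration(n);p,d=bot.camera(n)
    cv2.imwrite(f"pics/{n}6.png",p);np.savez(f"{n}6.npz",p=p,d=d,**{k:np.array(v) for k,v in c.items()})
from h import *
for n,o in dict(scene=(335,270),side=(225,262)).items():
    p=load(n+'6.npz')['p'];cv2.imwrite(f'pics/{n}6c.png',cv2.resize(p[o[1]-50:o[1]+50,o[0]-50:o[0]+50],None,fx=5.8,fy=5.8,interpolation=cv2.INTER_CUBIC))
E
python3 w.py wrist6.npz; python3 st.py
```

```text
clock: 13.3
eef_pos: [0.426, 0.2143, 0.2056]
tool_rot: [-0.322, 0.947, 0.0, 0.0]
ft_force: [0.3, 0.2, -0.0]
grip_width: -0.0001
clock: 14.1
eef_pos: [0.4239, 0.2171, 0.2292]
tool_rot: [-0.321, 0.947, -0.0, -0.0]
ft_force: [-0.2, 0.3, -0.0]
grip_width: 0.0001
plate centre [0.51863687 0.19234175] r 0.093518163642683
mark ang -2.4956 n 17
[(np.float64(-2.49), np.int64(50)), (np.float64(-3.09), np.int64(0)), (np.float64(-2.89), np.int64(0)), (np.float64(-2.99), np.int64(0))]
pointer ang -2.4975 spread 0.014 n 50  -> to go 0.0019
t 14.25 p [0.424  0.2172 0.2295] yaw_y 2.2241 zdir [-0. -0. -1.] q6 -1.75 F [-0.7  0.1  0.3]
```

View pics/wrist6.png

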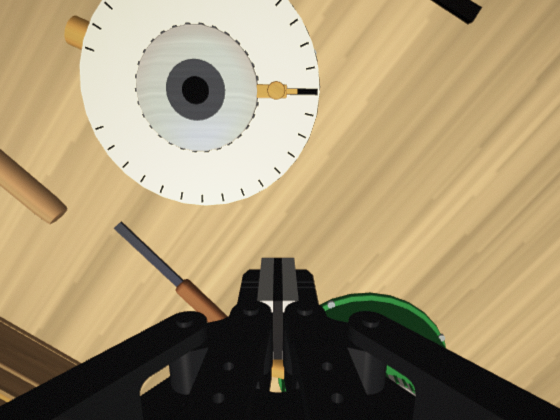

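View pics/side6c.png

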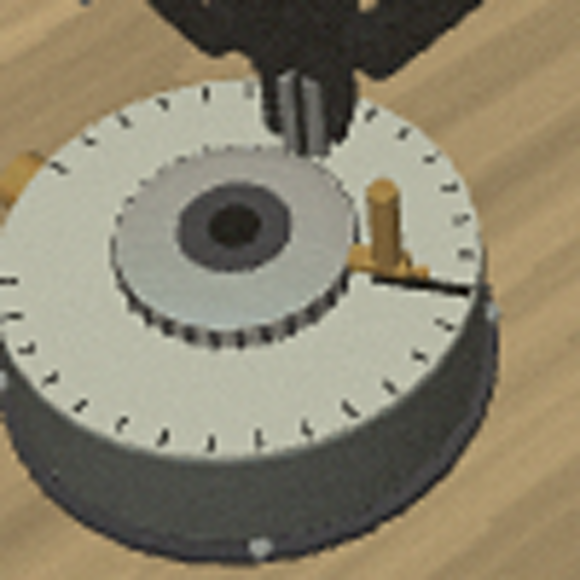

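View pics/scene6c.png

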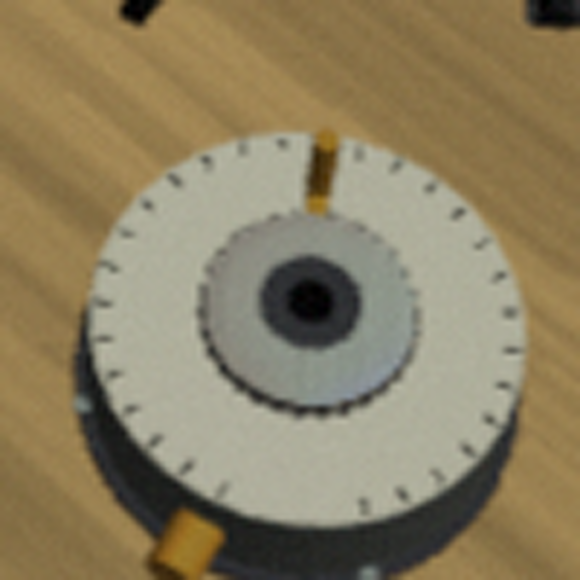

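Step 1 holds: from above, the pointer covers the mark line (both at row 91, from column 290 to 317), with a residual of 0.002 rad (0.15 mm). Next is the button, where I need its position and the housing direction.

```bash
python3 - <<'E'
from h import *
S=load('scene6.npz');D=load('side6.npz')
for n,z,o in(('scene',S,(246,195)),('side',D,(330,190))):
    p=z['p'];cv2.imwrite(f'pics/{n}6h.png',cv2.resize(p[o[1]-50:o[1]+50,o[0]-50:o[0]+50],None,fx=5.8,fy=5.8,interpolation=cv2.INTER_CUBIC))
E
python3 st.py 0.4615 -0.171 0.23
```

```text
t 14.25 p [0.424  0.2172 0.2295] yaw_y 2.2241 zdir [-0. -0. -1.] q6 -1.75 F [-0.7  0.1  0.3]
units to target [  8.25 -13.24  -0.02]
```

View pics/scene6h.png

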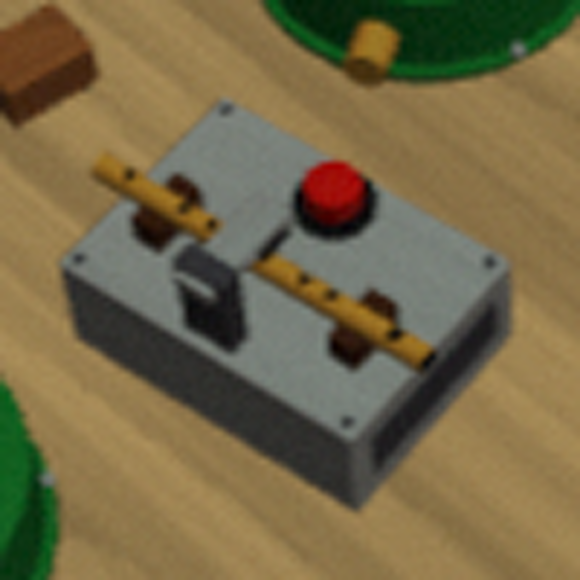

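View pics/side6h.png

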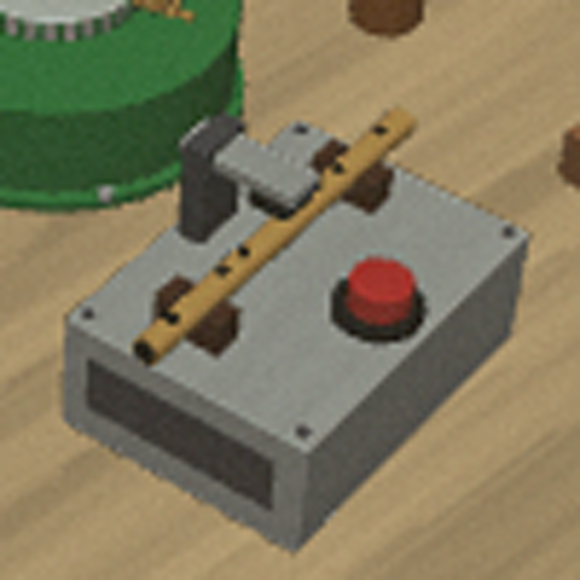

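Scene crop: button top at (334,186), housing top corners at (225,100), (510,265), (355,435), (63,262). Side crop: button top at (382,279), corners at (300,123), (528,236), (302,445), (66,315).

```bash
python3 - <<'E'
from h import *
S=load('scene6.npz');D=load('side6.npz')
c=lambda a,o:(o[0]-50+(a[0]+.5)/5.8-.5,o[1]-50+(a[1]+.5)/5.8-.5)
so=(246,195);do=(330,190)
print('btn',onz(S,*c((334,186),so),.086),onz(D,*c((382,279),do),.086),two(S,c((334,186),so),D,c((382,279),do)))
for z,o,L in((S,so,[(225,100),(510,265),(355,435),(63,262)]),(D,do,[(300,123),(528,236),(302,445),(66,315)])):
    P=np.array([onz(z,*c(a,o),.066)[:2] for a in L]);print(P.round(3).tolist(),'mid',P.mean(0),'sides',np.linalg.norm(P-np.roll(P,-1,0),axis=1))
    e=[P[(i+1)%4]-P[i] for i in range(4)];i=0 if np.linalg.norm(e[0])>np.linalg.norm(e[1]) else 1
    l=e[i]-e[i+2];print('long axis ang',np.arctan2(l[1],l[0]))
    y=l/np.linalg.norm(l)
    for sg in(1,-1):
        x=sg*np.array([y[1],-y[0]]);print('  btn pred',P.mean(0)-.04*x)
E
```

```text
btn [ 0.46242357 -0.17044008  0.086     ] [ 0.46236867 -0.1726916   0.086     ] (array([ 0.46207884, -0.17135787,  0.0861782 ]), np.float64(0.0017952996163492138))
[[0.453, -0.262], [0.426, -0.086], [0.547, -0.07], [0.576, -0.243]] mid [ 0.50051817 -0.16523499] sides [0.17730889 0.12123139 0.17597685 0.12463741]
long axis ang 1.7302497970483395
  btn pred [ 0.4610256  -0.17158614]
  btn pred [ 0.54001074 -0.15888385]
[[0.575, -0.243], [0.451, -0.261], [0.429, -0.089], [0.552, -0.07]] mid [ 0.50176708 -0.16575591] sides [0.12520143 0.17374699 0.12491944 0.17452272]
long axis ang 1.700368594209015
  btn pred [ 0.46210239 -0.17092431]
  btn pred [ 0.54143177 -0.16058751]
```

The button is at (0.462, -0.171): triangulated height 86.2 mm, and the housing sides fit. I'll turn the tool so its jaw axis runs along the tube (yaw about 0.15), away from the clamp jaw.

```bash
python3 -m inch '[[0,0,0,0,0,0.047,1],[0,0,0,0,0,0.047,1],[0,0,0,0,0,0.047,1],[0,0,0,0,0,0.047,1],[0,0,0,0,0,0.047,1],[0,0,0,0,0,0.047,1],[0,0,0,0,0,0.047,1],[0,0,0,0,0,0.047,1]]'
python3 -m inch '[[0,0,0,0,0,0.047,1],[0,0,0,0,0,0.047,1],[0,0,0,0,0,0.047,1],[0,0,0,0,0,0.047,1],[0,0,0,0,0,0.047,1],[0,0,0,0,0,0.047,1],[0,0,0,0,0,0,1],[0,0,0,0,0,0,1]]'
python3 st.py 0.462 -0.171 0.15
```

```text
clock: 15.05
eef_pos: [0.424, 0.2172, 0.2296]
tool_rot: [0.264, 0.965, 0.0, 0.0]
ft_force: [-0.7, 0.4, -0.3]
grip_width: 0.0002
clock: 15.85
eef_pos: [0.424, 0.2172, 0.2296]
tool_rot: [0.648, 0.761, 0.0, 0.0]
ft_force: [-0.3, -0.4, -1.2]
grip_width: -0.0
t 15.85 p [0.424  0.2172 0.2296] yaw_y 0.1600 zdir [ 0.  0. -1.] q6 0.31 F [-0.3 -0.4 -1.2]
units to target [-15.57  -0.97   3.18]
```

```bash
python3 -m inch '[[-1,-0.06,0,0,0,0,1],[-1,-0.06,0,0,0,0,1],[-1,-0.06,0,0,0,0,1],[-1,-0.06,0,0,0,0,1],[-1,-0.06,0,0,0,0,1],[-1,-0.06,0,0,0,0,1],[-1,-0.06,0,0,0,0,1],[-1,-0.06,0,0,0,0,1]]'
python3 -m inch '[[-1,-0.06,0,0,0,0,1],[-1,-0.06,0,0,0,0,1],[-1,-0.06,0,0,0,0,1],[-1,-0.06,0,0,0,0,1],[-1,-0.06,0,0,0,0,1],[-1,-0.06,0,0,0,0,1],[-0.9,-0.06,0,0,0,0,1],[-0.5,-0.06,0,0,0,0,1]]'
python3 -m inch '[[0,0,0.8,0,0,0,1],[0,0,0.8,0,0,0,1],[0,0,0.8,0,0,0,1],[0,0,0,0,0,0,1],[0,0,0,0,0,0,1],[0,0,0,0,0,0,1],[0,0,0,0,0,0,1],[0,0,0,0,0,0,1]]'
python3 st.py 0.462 -0.171 0.1
python3 - <<'E'
from workcell import bot
import cv2,numpy as np
for n in("wrist","side"):
    c=bot.get_calibration(n);p,d=bot.camera(n)
    cv2.imwrite(f"pics/{n}7.png",p);np.savez(f"{n}7.npz",p=p,d=d,**{k:np.array(v) for k,v in c.items()})
cv2.imwrite("pics/side7c.png",cv2.resize(p[110:250,250:430],None,fx=4,fy=4,interpolation=cv2.INTER_CUBIC))
E
```

```text
clock: 16.65
eef_pos: [0.4435, 0.0168, 0.2297]
tool_rot: [0.648, 0.761, 0.0, 0.0]
ft_force: [0.1, 0.9, -0.7]
grip_width: -0.0001
clock: 17.45
eef_pos: [0.4606, -0.1683, 0.2295]
tool_rot: [0.649, 0.761, -0.0, 0.0]
ft_force: [-0.3, 1.1, 0.2]
grip_width: 0.0001
clock: 18.25
eef_pos: [0.461, -0.1669, 0.1705]
tool_rot: [0.649, 0.76, 0.0, 0.001]
ft_force: [-0.4, -0.4, 1.1]
grip_width: 0.0002
t 18.25 p [ 0.461  -0.1669  0.1705] yaw_y 0.1573 zdir [ 0.002 -0.001 -1.   ] q6 -0.50 F [-0.4 -0.4  1.1]
units to target [-0.17  0.01  2.82]
```

View pics/side7c.png

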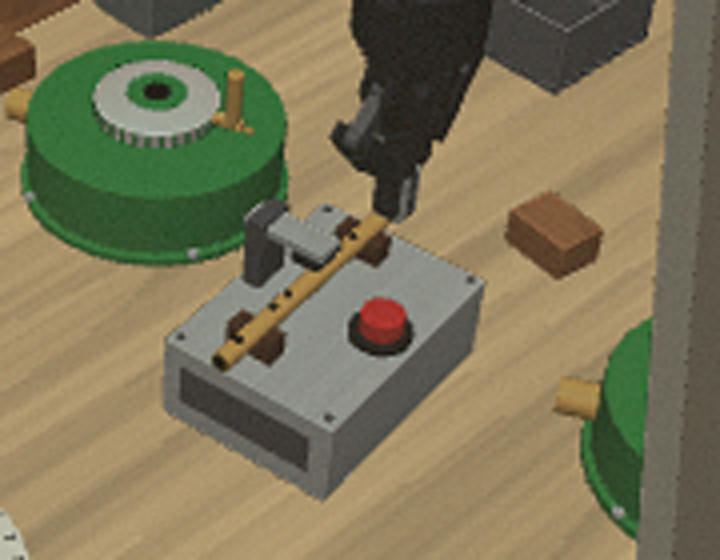

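View pics/wrist7.png

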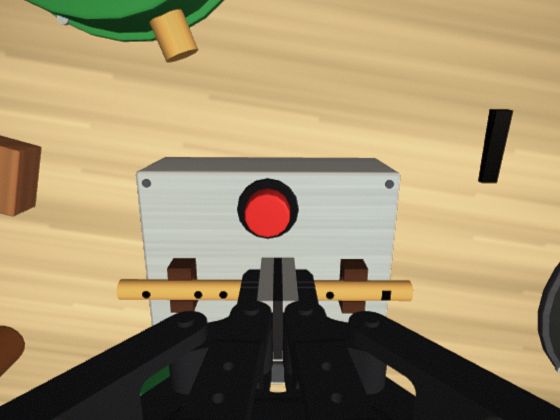

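The side view shows the tip about 85 mm above the button, and the wrist view has the red top at (268,214). I'll cross-check the button from this closer view.

```bash
python3 - <<'E'
from h import *
z=load('wrist7.npz');p=z['p'];hsv=cv2.cvtColor(p,cv2.COLOR_BGR2HSV)
r=cv2.inRange(hsv,(0,180,150),(6,255,255))|cv2.inRange(hsv,(174,180,150),(179,255,255))
cn=max(cv2.findContours(r,cv2.RETR_EXTERNAL,cv2.CHAIN_APPROX_NONE)[0],key=len);(u,v),rad=cv2.minEnclosingCircle(cn);print(u,v,rad,cv2.boundingRect(cn))
print(onz(z,u,v,.086),'diam',np.linalg.norm(onz(z,u-rad,v,.086)-onz(z,u+rad,v,.086)))
E
```

```text
267.0209655761719 214.168212890625 22.544923782348633 (245, 194, 45, 43)
[ 0.46024158 -0.17371181  0.086     ] diam 0.028637252973797895
```

```bash
python3 -m inch '[[-0.2,0,0.7,0,0,0,1],[0,0,0.7,0,0,0,1],[0,0,0.7,0,0,0,1],[0,0,0.6,0,0,0,1],[0,0,0,0,0,0,1],[0,0,0,0,0,0,1],[0,0,0,0,0,0,1],[0,0,0,0,0,0,1]]'
python3 st.py 0.461 -0.172 0.077
```

```text
clock: 19.15
eef_pos: [0.462, -0.172, 0.1031]
tool_rot: [0.649, 0.76, 0.0, 0.001]
ft_force: [-0.3, 0.1, -0.7]
grip_width: -0.0003
t 19.15 p [ 0.462  -0.172   0.1031] yaw_y 0.1570 zdir [ 0.002 -0.001 -1.   ] q6 -0.51 F [-0.3  0.1 -0.7]
units to target [ 0.01 -0.04  1.04]
```

Centred over the button. I'll press down slowly to about 0.079 first and read the force.

```bash
python3 -m inch '[[0,0,0.2,0,0,0,1],[0,0,0.2,0,0,0,1],[0,0,0.14,0,0,0,1],[0,0,0.14,0,0,0,1],[0,0,0.14,0,0,0,1],[0,0,0.14,0,0,0,1],[0,0,0,0,0,0,1],[0,0,0,0,0,0,1]]'
python3 st.py 0.461 -0.172 0.077
```

```text
clock: 19.95
eef_pos: [0.4612, -0.1717, 0.0781]
tool_rot: [0.649, 0.76, -0.0, -0.0]
ft_force: [-0.5, 1.1, 3.1]
grip_width: 0.0002
t 19.95 p [ 0.4612 -0.1717  0.0781] yaw_y 0.1570 zdir [-0.  0. -1.] q6 -0.51 F [-0.5  1.1  3.1]
units to target [-0.01 -0.01  0.04]
```

```bash
python3 -m inch '[[0,0,0.04,0,0,0,1],[0,0,0.04,0,0,0,1],[0,0,0,0,0,0,1],[0,0,0,0,0,0,1],[0,0,0,0,0,0,1],[0,0,0,0,0,0,1],[0,0,0,0,0,0,1],[0,0,0,0,0,0,1]]'
python3 st.py
```

```text
clock: 20.75
eef_pos: [0.4612, -0.1717, 0.0779]
tool_rot: [0.649, 0.76, 0.0, 0.001]
ft_force: [-5.4, 2.1, 16.2]
grip_width: 0.0002
t 20.75 p [ 0.4612 -0.1717  0.0779] yaw_y 0.1570 zdir [ 0.001 -0.    -1.   ] q6 -0.51 F [-5.4  2.1 16.2]
```

The tip has stopped at 0.0779 with 16 N, so the button is bottomed out. Now I'll go straight up and clear, then take the final checks.

```bash
python3 -m inch '[[0,0,-0.1,0,0,0,1],[0,0,-0.4,0,0,0,1],[0,0,-1,0,0,0,1],[0,0,-1,0,0,0,1],[0,0,-1,0,0,0,1],[0,0,-1,0,0,0,1],[0,0,-1,0,0,0,1],[0,0,-1,0,0,0,1]]'
python3 -m inch '[[0,-1,0,0,0,0,1],[0,-1,0,0,0,0,1],[0,-1,0,0,0,0,1],[0,0,0,0,0,0,1],[0,0,0,0,0,0,1],[0,0,0,0,0,0,1],[0,0,0,0,0,0,1],[0,0,0,0,0,0,1]]'
python3 st.py
python3 - <<'E'
from workcell import bot
import cv2,numpy as np
for n in("wrist","scene","side"):
    c=bot.get_calibration(n);p,d=bot.camera(n)
    cv2.imwrite(f"pics/{n}9.png",p);np.savez(f"{n}9.npz",p=p,d=d,**{k:np.array(v) for k,v in c.items()})
cv2.imwrite("pics/side9c.png",cv2.resize(p[110:310,160:430],None,fx=2.9,fy=2.9,interpolation=cv2.INTER_CUBIC))
a=np.load('side0.npz')['p'];b=p
from h import *
for n in('scene','side'):
    a=load(n+'0.npz')['p'];b=load(n+'9.npz')['p']
    m=(cv2.absdiff(a,b).max(2)>45).astype('u1');m=cv2.morphologyEx(m,cv2.MORPH_OPEN,np.ones((2,2),'u1'))
    k,l,s,c=cv2.connectedComponentsWithStats(m)
    print(n,[s[i].tolist() for i in range(1,k) if s[i,4]>12])
E
```

```text
clock: 21.55
eef_pos: [0.4613, -0.1717, 0.2398]
tool_rot: [0.649, 0.76, 0.0, 0.0]
ft_force: [0.3, -0.6, -0.2]
grip_width: 0.0002
clock: 22.35
eef_pos: [0.3877, -0.1833, 0.2384]
tool_rot: [0.649, 0.761, -0.0, -0.0]
ft_force: [-0.6, 0.1, -0.4]
grip_width: 0.0
t 22.35 p [ 0.3877 -0.1833  0.2384] yaw_y 0.1577 zdir [-0.  0. -1.] q6 -0.60 F [-0.6  0.1 -0.4]
scene [[241, 0, 50, 125, 3381], [413, 0, 21, 115, 1060], [435, 0, 17, 55, 382], [477, 7, 9, 15, 88], [393, 49, 18, 26, 141], [435, 59, 7, 19, 59], [370, 62, 21, 61, 771], [453, 79, 4, 5, 14], [423, 83, 34, 49, 779], [269, 120, 5, 5, 15], [250, 174, 7, 3, 14], [241, 186, 5, 5, 13], [339, 244, 6, 14, 41], [358, 266, 12, 12, 89]]
side [[380, 0, 22, 24, 301], [397, 0, 48, 37, 679], [456, 0, 8, 4, 26], [415, 0, 101, 311, 10008], [503, 0, 43, 51, 1315], [548, 0, 5, 10, 21], [544, 13, 4, 6, 13], [404, 19, 37, 28, 337], [381, 35, 42, 37, 740], [519, 65, 41, 98, 1153], [406, 94, 7, 7, 21], [535, 95, 25, 77, 954], [368, 128, 30, 28, 408], [318, 165, 5, 4, 13], [530, 166, 4, 8, 16], [318, 171, 4, 4, 15], [323, 174, 12, 8, 68], [524, 175, 7, 16, 32], [342, 185, 10, 4, 24], [431, 187, 7, 8, 34], [512, 192, 13, 33, 69], [427, 195, 17, 23, 185], [473, 233, 13, 25, 83], [503, 237, 6, 13, 27], [236, 244, 14, 17, 118], [487, 257, 30, 51, 759], [476, 259, 23, 38, 478], [206, 261, 8, 22, 105], [546, 279, 13, 23, 69], [457, 281, 11, 17, 121], [410, 301, 13, 10, 72], [405, 308, 37, 57, 1151], [423, 309, 5, 5, 17], [439, 323, 6, 9, 39], [527, 322, 14, 17, 121], [494, 325, 7, 8, 26], [446, 326, 26, 36, 184], [542, 326, 10, 10, 58], [519, 346, 29, 21, 312]]
```

View pics/side9c.png

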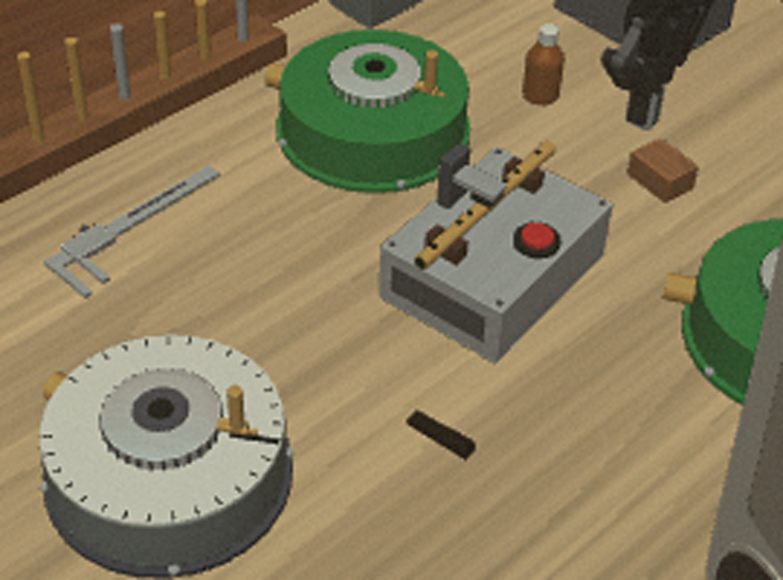

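View pics/scene9.png

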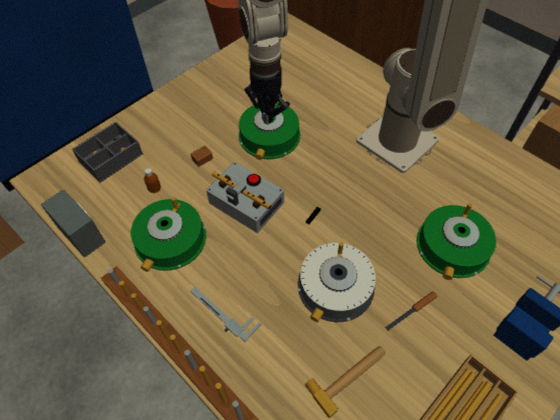

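The button is flush in its collar, the jaw is on the tube at about (485,185), and the pin and pointer lie at the mark at (240,430) in the side crop. The before/after differences are only the lever, button, jaw and the arm itself, so the loose things haven't moved. Handing in.

```bash
python3 -c "
from workcell import bot
print(bot.job_done())"
```

```text
the job is handed in; nothing more can be done
None
```

I set the lever on the long mark, pressed the clamp button fully down, moved clear and handed the job in at about 22.5 s of the 48 s allowed. The hand-in reports no verdict, so what follows rests on my own checks.

- **Lever:** I pushed the pin around its arc by about 1.5 rad with the shut fingertips, without pinching. Wrist force readings at the end of each push stayed within about 2 N. From above, after backing off, the pointer was about 0.002 rad (0.15 mm) from the mark. The mark was mostly covered by the pointer there, so that figure rests on few pixels. It agrees with the mark angle I measured before the push to about 0.01 rad (under 1 mm).
- **Button:** The fingertip stopped at 77.9 mm above the bench, about 8 mm of travel, and the force rose to 16 N, so the button bottomed out. The last pictures show it down in its collar with the jaw on the tube.
- **Other things:** Comparing the scene and side pictures from before and after shows changes only at the lever, button, jaw and arm. The tube and the loose things show no movement, and the gripper hangs clear at about 0.24 m.
- **Disagreement:** While the fingers were still on the pin, one automatic pointer estimate was off by about 0.02 rad because it picked up the side of the pin. I replaced it with a reading of the pointer tip alone.

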